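# Fit the eared die into the badge press

## Task

The badge press on the registration desk needs its two-eared die. Pick that die (not the cross-shaped or the round one, which stay where they lie) up by its grip and rest it on the rim of the press's empty seat, centred, with its ears lying clearly off the two slots (turned away by some 30 degrees or more). Then, pressing only lightly, turn it until the ears meet the slots and it drops fully home, flat on the bottom of the seat, and let go.

Things in the scene. Friction and masses are not known exactly. Their poses are not given: they have to be found in the camera images.
- eared_die_grip (a point): Die to fit: loose steel plate 16 mm thick: hub 50 mm across, two opposite ears, 100 mm over both, 22 wide; 0.25 kg, flat on the desk. Black bar grip on its middle, 44 long (along the ears), 16 wide, 38 high; top 54 above the underside. Point: in the grip, on the centre line, 40 mm above the underside. x along ears and grip, y across the grip, z up. Same after a half turn.
- seat (a point): Keyed seat of the fixed press: 150 x 130 mm alloy plate, well 12 mm deep: round opening 64 across plus two opposite slots, 114 over both, 40 wide. Point: well centre at rim level, 50 mm above the desk; x along slots, z up. Grip point is 40 mm above it with the die on the rim, 28 fully home. Goes in within 6 mm, 10 degrees, either way. Ram, column (to 310 high) on the -y side, from 148 mm off.
- cross_die_grip (a point): Bystander, not to be moved: loose four-eared cross-shaped steel die, 100 mm over the ears both ways, 16 mm thick, same grip; point inside its grip, 40 mm above its underside.
- round_die_grip (a point): Bystander, not to be moved: loose round steel die, 80 mm across, 16 mm thick, same grip; point inside its grip, 40 mm above its underside.
There are look-alikes about, which are no part of the job. What is shaped like the part that bears eared_die_grip but purple or red is not meant.

How it is judged:
By the outcome, as a careful person would: the job done as asked, in the order asked, and still so for the second after the job is handed in, with the robot touching nothing.
It also fails if it takes over 42 s, if anything falls off the work surface, if the arm or the gripper's body presses on something with over 40 N, if the wrist force passes 120 N, or if a joint passes its speed limit or range.

## Robot

A 7-joint arm with a two-finger parallel gripper is mounted at the origin on the work surface. World frame = base frame: x ahead of the robot, y to its left, z up, the work surface at z = 0. Lengths are in mm, angles in rad, forces in N, time in s.
With the tool pointing down it reaches from about 400 to 900 mm from the base axis. Payload 5.6 kg.
Tool frame: the origin (TCP) lies midway between the tips of the shut fingers; the grasp point (between the pads) lies 19 mm behind it; x points along the fingers, y is the direction in which the jaws open and shut, and the axes are right-handed (so a half turn about x gives the same grasp; the last joint's range is limited). The gripper opens to 92 mm and grips with 3 to 60 N. Pads are 20 mm wide; open, the fingers measure 128 mm over their backs; the gripper's body (75 mm by 189 mm) begins 69 mm behind the grasp point.
Start: joints at [1.21, 0.468, -0.012, 1.603, 0.006, 1.071, -0.056], TCP at [203.069, -617.472, 214.592] pointing down, gripper open.
Joint ranges: [-2.53, 2.53], [-0.31, 2.02], [-1.57, 1.55], [0.28, 2.44], [-1.29, 4.43], [0.15, 1.84], [-2.92, 2.92]. Speed limits (rad/s): [2.57, 2.57, 3.14, 3.14, 3.14, 3.14, 3.14].

## Interface

Orientations are given as a rotation vector (axis times angle).
In Python, from cell import robot, grip, kin, viewer gives the robot as it stands. Calls block until the motion is done:
- robot.movep(position, orientation): joint-space move of the TCP to a pose.
- robot.servo_line(position, feed=150, rotation=None): straight line of the TCP; rotation=None keeps the orientation; feed is the mean speed in mm/s.
- robot.goto_joints(angles): joint-space move.
- grip(opening, newtons=None): opening from 0.0 (shut) to 1.0 (fully open); newtons is the grip in N (None keeps the last); returns when the fingers have stopped.
- robot.hold(seconds).
- kin.ik(position, orientation): joint angles nearest the present ones, or None.
- robot.observe(): the state.
- viewer.read_camera(name): name is "scene" or "top" or "wrist"; returns the picture (400x640x3 uint8, red, green, blue); there is no depth.
- viewer.camera_info(name): a dict with "camera_matrix" (3x3 intrinsics, pixels), "R" (3x3) and "t" (3): a world point X has camera coordinates R X + t. Camera axes: x right, y down, z forward; pixel columns grow to the right and rows downward; lengths in mm; the calibration is good to about 2 mm. A picture is of the moment at which its call begins: read the wrist's pose just before it. camera_info takes no time and is no camera call; for the wrist camera it gives the pose at the moment of the call.
A pose or a line that the arm cannot do raises robot.IKError and nothing moves.
- robot.job_done(): hands the job in, once; it reports no verdict.
Trained networks look in the newest picture that a camera, given by its name, has taken for a name from the list of things; names that differ only in an ending like _2 or _b are one class to them, and where a whole thing is asked for, a point or a joint stands for the part that bears it (a point fixed in the world has none). Each returns a list of dicts, best first, with "confidence" (0 to 1); they miss things now and then, are a little off and sometimes report something else, mostly with a low value. They report only what shows in the picture. A call takes as long as a camera call. They do not tell look-alikes from the thing itself.
- viewer.silhouettes(name, camera): "mask" (400x640 bool, what is visible of it).
- viewer.pinpoint(name, camera): "at" ([x, y, z] in mm, in the coordinates of the camera as it stood for that picture, good to about 4 mm: a listed point, or the origin of a listed thing).
The state is a dict: "t": time; "joints": joint angles; "joint_velocities": joint speeds; "joint_torque": joint torques, N m; "tcp_pos": TCP position; "tcp_rot": TCP orientation; "contact_force": force on the tool from outside, world axes, zero at the start; "wrist_torque": the same for the moment, N m; "grip_width": opening from 0.0 (shut) to 1.0 (fully open).
Only numpy, scipy, OpenCV 4.12 (cv2) and the standard library are available. Lean on these libraries where they do the work, as an engineer would, in place of code of your own. Each camera call takes 0.05 s, during which the arm holds its last target. There are 200 camera calls.

## Working session

There is one attempt and no reset: what is moved stays moved. The work goes in short steps, each a Python script; the robot and the scene stay as the last script left them, time stands still between calls to the robot, and variables do not carry over. Pictures are saved under pics/ and viewed, about 8 in all and at most 12, crops included, and the job is handed in when it is done.

```bash
ls; mkdir -p pics; cat > h.py <<'E'
import numpy as np, cv2
from scipy.spatial.transform import Rotation as Ro
from cell import robot, grip, kin, viewer
def toworld(p,ci): return np.array(ci["R"]).T@(np.array(p)-np.array(ci["t"]))
def save(im,n): cv2.imwrite("pics/"+n,im[:,:,::-1])
def pix(X,ci):
    c=np.array(ci["R"])@np.array(X)+np.array(ci["t"]); q=np.array(ci["camera_matrix"])@c; return q[:2]/q[2]
def back(uv,z,ci):
    K=np.array(ci["camera_matrix"]);R=np.array(ci["R"]);t=np.array(ci["t"])
    d=R.T@np.linalg.inv(K)@np.array([uv[0],uv[1],1.]); o=-R.T@t
    return o+d*(z-o[2])/d[2]
def down(yaw): # tool x down, tool y at angle yaw in world xy
    x=np.array([0,0,-1.]);y=np.array([np.cos(yaw),np.sin(yaw),0]);return Ro.from_matrix(np.c_[x,y,np.cross(x,y)]).as_rotvec()
E
python3 - <<'E'
from h import *
np.set_printoptions(precision=1,suppress=True)
ims=[]
for c in ["top","scene"]:
    im=viewer.read_camera(c);ci=viewer.camera_info(c);im=im.copy()
    for n in ["eared_die_grip","seat","cross_die_grip","round_die_grip"]:
        for d in viewer.pinpoint(n,c):
            w=toworld(d["at"],ci);print(c,n,round(d["confidence"],2),w,pix(w,ci))
    ims.append(im);save(im,c+".png")
save(np.vstack(ims)[:, :],"both.png")
o=robot.observe();print(o["t"],Ro.from_rotvec(o["tcp_rot"]).as_matrix(),o["contact_force"])
E
```

```text
pics
top eared_die_grip 0.93 [615.8  44.8  42.6] [319.  151.7]
top eared_die_grip 0.87 [334.9 159.2  42.5] [264.5 287.5]
top eared_die_grip 0.66 [472.2  98.1  40.7] [294.5 219.2]
top seat 0.67 [644.1 202.   41.3] [244.8 139.7]
top seat 0.55 [ 552.1 -141.8   53.7] [409.2 178.7]
top seat 0.51 [471.1 100.1  42.3] [293.5 219.6]
top cross_die_grip 0.71 [643.7 201.3  39.8] [245.2 140.1]
scene eared_die_grip 0.92 [614.2  42.2  41.2] [295.6 249.7]
scene eared_die_grip 0.7 [335.3 160.   40.1] [356.2 140.2]
scene seat 0.74 [ 550.8 -144.9   50.7] [204.1 215.8]
scene cross_die_grip 0.83 [644.1 197.6  38.3] [377.1 267.7]
scene round_die_grip 0.84 [474.7 285.2  36.7] [416.9 194.4]
0.5 [[-0.   0.3 -0.9]
 [ 0.  -0.9 -0.3]
 [-1.  -0.   0. ]] [0.2 0.7 0.2]
```

View pics/top.png

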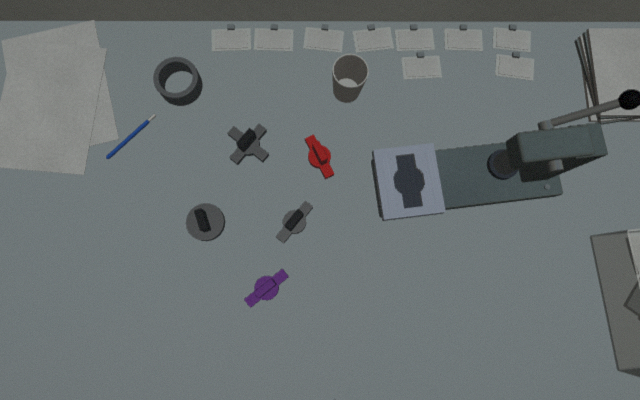

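View pics/scene.png

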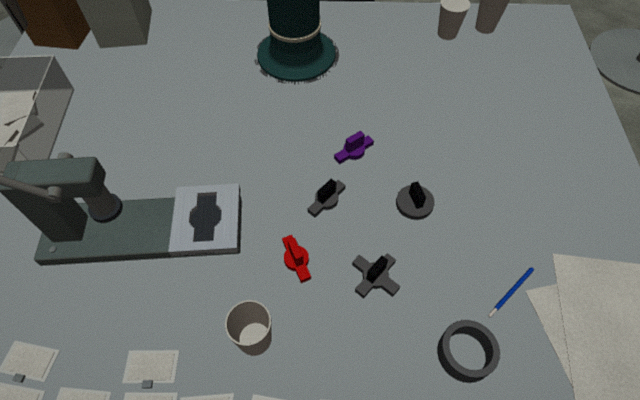

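The steel two-eared die is at top pixel (294,219), or about (472, 98). The red and purple ones are look-alikes. The seat is at (409,180), or about (552, -143). Next I'll check reach and take a close look at both from the wrist camera.

```bash
python3 - <<'E'
from h import *
np.set_printoptions(precision=2,suppress=True)
for nm,p in [("die",[472,98,200]),("die",[472,98,25]),("seat",[551,-143,160]),("seat",[551,-143,60])]:
    for y in ([51,-129] if nm=="die" else [58,98,-122,-82]):
        q=kin.ik(p,down(np.radians(y)));print(nm,p[2],y,None if q is None else np.array(q))
robot.movep([551,-143,260],down(np.radians(58)))
im=viewer.read_camera("wrist");ci=viewer.camera_info("wrist")
for d in viewer.pinpoint("seat","wrist"): print("seat",d["confidence"],toworld(d["at"],ci))
save(im,"w1.png"); np.savez("w1.npz",**{k:ci[k] for k in("camera_matrix","R","t")})
robot.movep([472,98,220],down(np.radians(51)))
im2=viewer.read_camera("wrist");ci=viewer.camera_info("wrist")
for d in viewer.pinpoint("eared_die_grip","wrist"): print("die",d["confidence"],toworld(d["at"],ci))
for d in viewer.silhouettes("eared_die_grip","wrist"):
    m=d["mask"]; ys,xs=np.nonzero(m); print("mask",d["confidence"],m.sum(),xs.mean(),ys.mean())
np.savez("w2.npz",**{k:ci[k] for k in("camera_matrix","R","t")})
save(im2,"w2.png"); save(cv2.resize(np.vstack([im,im2]),(480,600),interpolation=cv2.INTER_AREA),"w12.png")
print(robot.observe()["t"],robot.observe()["contact_force"])
E
```

```text
die 200 51 [ 0.63  0.42 -1.09  1.97  0.44  1.02  0.22]
die 200 -129 [ 0.29  0.28 -0.65  1.98  0.21  0.95 -2.71]
die 25 51 [ 0.19  0.57 -0.56  2.1   0.53  0.61  0.15]
die 25 -129 [-0.03  0.52 -0.29  2.11  0.28  0.55 -2.78]
seat 160 58 [ 0.69  0.49 -0.65  1.82  0.35  0.95  0.91]
seat 160 98 [ 0.77  0.52 -0.74  1.82  0.42  0.97  1.55]
seat 160 -122 [ 0.3   0.4  -0.13  1.85  0.07  0.9  -1.99]
seat 160 -82 [ 0.44  0.42 -0.3   1.84  0.15  0.91 -1.37]
seat 60 58 [ 0.67  0.64 -0.62  1.88  0.51  0.79  0.79]
seat 60 98 [ 0.69  0.65 -0.65  1.88  0.53  0.8   1.46]
seat 60 -122 [ 0.24  0.54 -0.05  1.91  0.04  0.7  -1.97]
seat 60 -82 [ 0.39  0.56 -0.25  1.9   0.21  0.71 -1.41]
seat 0.86 [ 550.76 -142.2    51.68]
die 0.92 [615.91  46.24  42.42]
die 0.69 [328.61 159.14  42.87]
die 0.67 [473.78  98.94  38.12]
mask 0.74 2987 285.2929360562437 45.24405758285906
mask 0.71 2102 322.3463368220742 173.89391056137012
mask 0.56 1374 352.3289665211063 278.1244541484716
3.875 [ 0.52  0.13 -0.48]
```

View pics/w12.png

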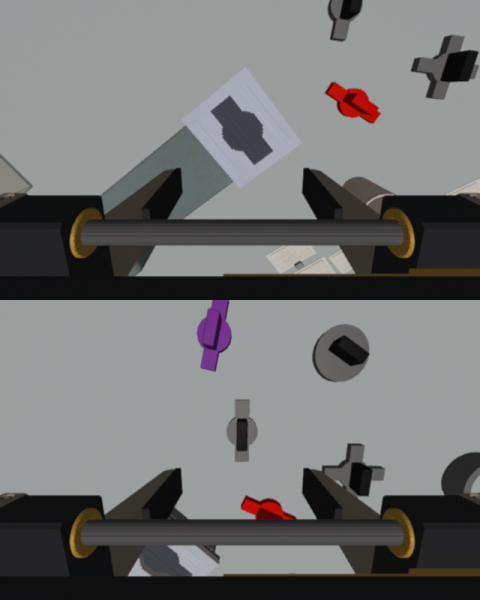

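The lower half shows the die aligned with the jaws at full-size pixel (322,174). The upper half shows the seat at about (322,173), with the well clearly visible. Next I'll measure yaws by back-projection.

```bash
python3 - <<'E'
from h import *
np.set_printoptions(precision=2,suppress=True)
def rect(mask,z,ci):
    ys,xs=np.nonzero(mask);P=np.array([back((x,y),z,ci)[:2] for x,y in zip(xs,ys)])
    c=P.mean(0);(rc,(w,h),a)=cv2.minAreaRect(P.astype(np.float32))
    e,v=np.linalg.eigh(np.cov((P-c).T));ax=v[:,1];return c,rc,(w,h),np.degrees(np.arctan2(ax[1],ax[0])),e**.5
def comp(m,u):
    n,l=cv2.connectedComponents(m.astype(np.uint8));return l==l[int(u[1]),int(u[0])]
im=cv2.imread("pics/w1.png").astype(int);ci=dict(np.load("w1.npz"))
print("plate/well grey",im[110,330],im[173,322],im[60,100])
m=comp((im.max(2)<105)&(im.max(2)>20),(322,173)); print("well",m.sum(),rect(m,50,ci))
top=cv2.morphologyEx((abs(im-im[110,330]).max(2)<22).astype(np.uint8),cv2.MORPH_CLOSE,np.ones((5,5)))
m=comp(top,(330,110));print("plate",m.sum(),rect(m,50,ci))
im=cv2.imread("pics/w2.png").astype(int);ci=dict(np.load("w2.npz"))
bg=im[60,100];print("bg",bg,im[142,322])
m=comp((im.max(2)<125),(322,160));print("die",m.sum(),rect(m,16,ci))
m=comp((im.max(2)<40),(322,180));print("grip",m.sum(),rect(m,54,ci))
# ear tip centres
E
```

```text
plate/well grey [182 170 166] [74 66 63] [157 157 153]
well 3577 (array([ 548.31, -143.91]), (549.6273193359375, -144.00877380371094), (112.75469207763672, 62.85250473022461), np.float64(-173.8501393918056), array([14.54, 29.99]))
plate 9652 (array([ 546.25, -141.39]), (549.7459106445312, -144.00546264648438), (152.31173706054688, 132.1685028076172), np.float64(-174.21756989067512), array([43.46, 48.08]))
bg [157 157 153] [106 108 111]
die 2167 (array([470.53,  97.54]), (470.8802490234375, 97.1276626586914), (48.71664047241211, 99.20443725585938), np.float64(139.84685840171898), array([10.59, 25.11]))
grip 547 (array([469.77,  97.92]), (470.233642578125, 98.07393646240234), (14.022564888000488, 44.887149810791016), np.float64(140.2301080833207), array([ 4.05, 13.19]))
```

```bash
python3 - <<'E'
from h import *
np.set_printoptions(precision=2,suppress=True)
r=down(np.radians(50))
robot.movep([471,97.7,120],r); grip(0.6,30)
robot.servo_line([471,97.7,24],feed=120); print(robot.observe()["contact_force"],robot.observe()["tcp_pos"])
grip(0.0,30); print("w",robot.observe()["grip_width"])
robot.servo_line([471,97.7,140],feed=150)
robot.movep([549.7,-144,140],r); robot.hold(.2)
o=robot.observe();print(o["t"],o["grip_width"]*92,o["contact_force"],o["tcp_pos"])
im=viewer.read_camera("wrist");save(im,"w3.png")
E
```

```text
[-0.16  1.24 -0.1 ] [471.45  97.97  24.46]
w 0.17316902660725964
8.8 15.802615040581877 [ 0.29 -0.94 -2.68] [ 549.81 -141.91  140.2 ]
```

View pics/w3.png

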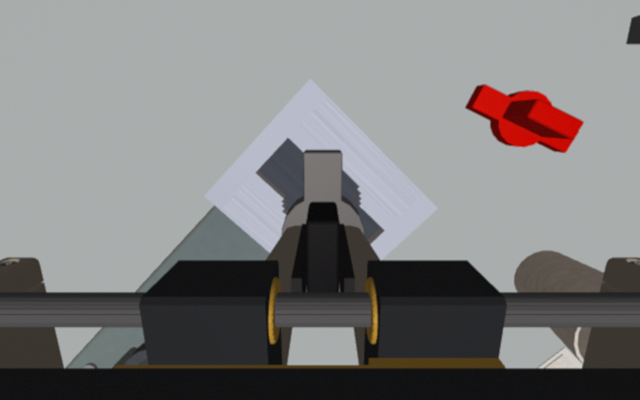

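The die is held squarely at pixel (322,175), its ear across the slot direction. The seat is underneath. Next I'll lower it gently to the rim.

```bash
python3 - <<'E'
from h import *
np.set_printoptions(precision=2,suppress=True)
robot.servo_line([549.7,-144,80],feed=80); robot.hold(.2)
o=robot.observe();f0=o["contact_force"][2];e=np.array([549.7,-144])-np.array(o["tcp_pos"])[:2];print(o["t"],o["tcp_pos"],o["contact_force"])
c=np.array([549.7,-144])+e; print("err",e)
z=80
while z>68:
    z-=1; robot.servo_line([c[0],c[1],z],feed=15)
    o=robot.observe();f=o["contact_force"][2]-f0
    print(z,o["tcp_pos"],round(f,2))
    if f>4: break
robot.hold(.3);o=robot.observe();print(o["t"],o["tcp_pos"],o["contact_force"],o["wrist_torque"])
E
```

```text
9.95 [ 550.06 -144.13   80.55] [-0.72  0.72 -3.1 ]
err [-0.36  0.13]
79 [ 549.3  -143.91   79.06] 0.28
78 [ 549.27 -143.85   77.91] -0.91
77 [ 549.27 -143.87   76.91] -0.11
76 [ 549.28 -143.85   75.91] -0.94
75 [ 549.3  -143.85   74.93] -0.14
74 [ 549.6  -143.89   74.16] 1.61
73 [ 549.6  -143.87   74.11] 9.17
12.0 [ 549.6  -143.93   74.13] [-2.6   0.18  7.63] [-0.    0.51 -0.05]
```

The die rests on the rim at TCP z = 74.1, as predicted. I'll ease off to a light press, turn it, then follow it down.

```bash
python3 - <<'E'
from h import *
np.set_printoptions(precision=2,suppress=True)
c=[549.7,-144.05]; f0=-2.9
robot.servo_line([*c,73.6],feed=15); robot.hold(.3); print(robot.observe()["contact_force"],robot.observe()["t"])
dropped=False
for y in list(range(54,94,4))+[96]:
    robot.servo_line([*c,73.6],feed=20,rotation=down(np.radians(y)))
    o=robot.observe();print(y,round(o["t"],2),o["tcp_pos"],o["contact_force"],o["wrist_torque"][2].round(2))
    f=o["contact_force"][2]
    if abs(f)>20: print("high");break
robot.hold(.2)
o=robot.observe();R=Ro.from_rotvec(o["tcp_rot"]).as_matrix();print(o["t"],o["tcp_pos"],o["contact_force"],np.degrees(np.arctan2(R[1,1],R[0,1])))
E
```

```text
[-1.87  0.45  5.23] 12.55
54 12.8 [ 550.22 -144.17   74.11] [-0.67  0.35  5.46] 0.1
58 13.05 [ 550.36 -144.27   74.11] [-0.66  0.54  4.34] 0.17
62 13.3 [ 550.46 -144.24   74.12] [-0.66 -0.86  4.91] 0.22
66 13.55 [ 550.47 -144.27   74.12] [-1.   -0.27  4.26] 0.2
70 13.8 [ 550.42 -144.34   74.1 ] [-0.74  0.85  5.16] 0.19
74 14.05 [ 550.41 -144.33   74.1 ] [-0.97  0.15  5.82] 0.2
78 14.3 [ 550.38 -144.42   74.08] [-1.28  0.23  5.31] 0.15
82 14.55 [ 550.25 -144.5    73.94] [-0.84 -1.75  4.77] 0.07
86 14.8 [ 549.02 -143.8    72.76] [-0.42  0.67 -3.54] 0.01
90 15.05 [ 549.1  -143.76   72.9 ] [-0.05  0.24 -3.34] -0.01
96 15.31 [ 549.48 -143.9    73.3 ] [ 0.06  0.89 -3.63] -0.0
15.5083 [ 549.66 -144.04   73.57] [-0.94 -0.04 -2.92] 95.89157190407356
```

The force vanished at about 86°, so the ears have met the slots. I'll follow it down now.

```bash
python3 - <<'E'
from h import *
np.set_printoptions(precision=2,suppress=True)
c=[549.7,-144.05]
z=73.6
while z>60:
    z-=1 if z<65 else 2; robot.servo_line([*c,z],feed=20)
    o=robot.observe();f=o["contact_force"]; print(round(z,1),o["tcp_pos"],f)
    if f[2]>1.5: break
robot.hold(.2);o=robot.observe();print(o["t"],o["tcp_pos"],o["contact_force"])
E
```

```text
71.6 [ 549.56 -144.02   71.45] [-0.87 -0.38 -2.61]
69.6 [ 549.6  -144.03   69.43] [ 0.13  0.01 -3.56]
67.6 [ 549.59 -144.06   67.45] [ 0.46 -0.34 -3.1 ]
65.6 [ 549.57 -144.05   65.43] [-0.19  0.11 -3.27]
63.6 [ 549.6  -144.06   63.46] [ 0.28 -0.4  -4.06]
62.6 [ 549.68 -144.04   62.55] [-0.52  0.41 -2.94]
61.6 [ 549.92 -144.05   62.15] [-2.53 -1.4   3.56]
17.4583 [ 549.89 -144.05   62.14] [-2.87 -0.24  4.55]
```

```bash
python3 - <<'E'
from h import *
np.set_printoptions(precision=2,suppress=True)
c=[549.7,-144.05]
robot.servo_line([*c,62.2],feed=15); grip(0.6); robot.servo_line([*c,180],feed=120)
robot.servo_line([*c,230],feed=120);robot.hold(.3)
im=viewer.read_camera("wrist");ci=viewer.camera_info("wrist")
for d in viewer.pinpoint("eared_die_grip","wrist"): print(d["confidence"],toworld(d["at"],ci))
save(im,"w4.png");t=viewer.read_camera("scene");save(cv2.resize(np.vstack([im,t]),(480,600),interpolation=cv2.INTER_AREA),"end.png")
o=robot.observe();print(o["t"],o["contact_force"],o["grip_width"])
E
```

```text
0.71 [611.56  45.31  39.29]
0.56 [ 550.63 -139.43   79.1 ]
20.5833 [ 0.36  0.38 -0.87] 0.5997942200597968
```

View pics/end.png

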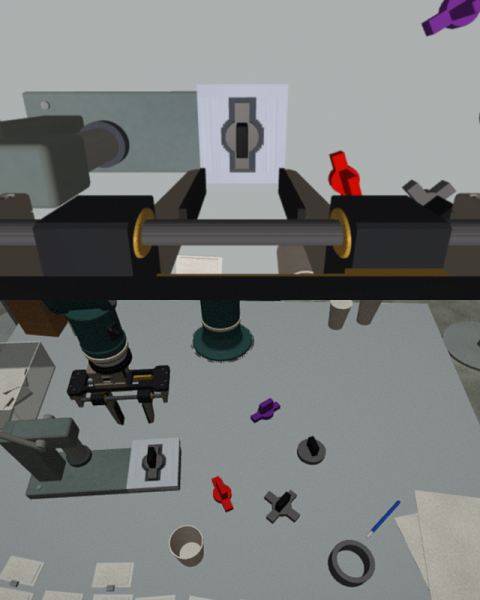

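The die sits centred in the well with its ears in the slots, at (242,137) in the composite. The other dies are undisturbed and the gripper is clear.

```bash
python3 -c "
from h import *
robot.job_done()"
```

```text
the job is handed in; nothing more can be done
```

The two-eared steel die is fully home in the press seat, released, and the job is handed in at about 20.6 s of the 42 s allowed. I picked it up by its grip and rested it on the rim, centred, with its ears about 46° off the slots. I then turned it while pressing with a wrist reading of about 5 N; the ears met the slots roughly 10° before full alignment. From there I followed it down.

- **Depth:** the tool rested at 74.1 mm on the rim and 62.1 mm at the bottom, exactly the 12 mm depth of the well.
- **Force:** the upward reading peaked at about 8 N on first contact with the rim, far below the limits.
- **Final pictures:** the die is centred in the well with its ears in the slots. The cross-shaped and round dies look undisturbed, and the gripper is clear.
- **One loose agreement:** the last network reading of the die's grip, (551, -139, 79), had low confidence (0.56). It is about 4–5 mm off the measured seat centre in y, in line with that network's usual error. Its height matches the expected 78 mm.

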